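# Clamp a circuit module with a turnbuckle

### The arm

A 7-joint arm with a two-finger parallel gripper is mounted at the origin on the work surface. World frame = base frame: x ahead of the robot, y to its left, z up, the work surface at z = 0. Lengths are in m, angles in rad, forces in N, time in s.
With the tool pointing down it reaches from about 0.4 to 0.85 m from the base axis. Payload 10.4 kg.
Tool frame: the origin (TCP) lies at the very end of the fingers, on their centre line; the grasp point (between the pads) lies 19 mm behind it; z points along the fingers, y is the line along which they close (so a half turn about z gives the same grasp; the last joint's range is limited). The gripper opens to 87 mm and grips with 3 to 60 N. Pads are 19 mm wide; open, the fingers measure 117 mm over their backs; the gripper's body (75 mm by 190 mm) begins 51 mm behind the grasp point.
Start: joints at [1.139, 0.332, -0.065, 1.46, 0.022, 1.35, -0.088], TCP at [0.248, -0.574, 0.223] pointing down, gripper open.
Joint ranges: [-2.6, 2.6], [-0.5, 2.12], [-1.47, 1.34], [0.16, 2.42], [-1.27, 4.41], [0.06, 2.06], [-2.6, 2.6]. Speed limits (rad/s): [2.22, 2.22, 2.79, 2.79, 3.14, 3.14, 3.14].

### API

Orientations are given as a unit quaternion [x, y, z, w].
In Python, from bench import r gives the robot as it stands.
- The arm moves only by the shell command python3 -m crank 'ROWS' [FORCE]. ROWS is JSON, a list that holds one entry, the list of rows, each a list of 5 numbers: the shift along the tool's x, y, z in mm, then the turn about the tool's z in degrees, then the opening, from -1 (shut) to 1 (fully open). A call has 1 to 20 rows; each row is the pose to reach, as a shift and turn from the pose commanded when the call began, along the tool's axes at that moment; what a row does not reach only later rows make up. A row lasts 1/10 s, in which the tool goes at most 50 mm and 8.59 degrees, less where a joint would pass 70% of its speed; a pose out of reach is approached as far as the arm can. A call with a gripper value outside its range is refused whole. The fingers move at their own pace and stop on an object; FORCE is the grip in N (left out, the last holds). Time passes only in rows, so rows that repeat a pose let the fingers close. It gives the time, the measured TCP pose, the force, the opening and the grip force at its end, in the units of the state.
- r.read_state(): the state, without advancing time (a new reading comes with each control period).
- r.camera(name): name is "scene" or "top" or "wrist"; returns a dict with "image" (480x640x3 uint8, red, green, blue), "vfov" (degrees; the focal length in pixels is half the picture's height over the tangent of half this angle, whatever the lens; pixels are square), "cx", "cy" (the principal point, pixels), "eye" and "attitude" of the camera in the world. Camera axes: x right, y down, z forward; pixel columns grow to the right and rows downward; lengths in m; the calibration is good to about 2 mm. A picture is of the moment at which its call begins. There is no depth.
- r.close_job(): hands the job in; it is judged then, once.
The state is a dict: "time": time; "joint_positions": joint angles; "joint_vel": joint speeds; "joint_torque": joint torques, N m; "ee_pos": TCP position; "eef_rot": TCP orientation; "ft_force": force on the tool from outside, world axes, zero at the start; "torque": the same for the moment, N m; "width": finger opening in m; "grip_force": force on a finger pad.
Only numpy, scipy, OpenCV 4.12 (cv2) and the standard library are available. Lean on these libraries where they do the work, as an engineer would, in place of code of your own. Each camera call takes 0.05 s, during which the arm holds its last target. There are 200 camera calls.

### The job

Set the circuit module upright and square on the blue seat of the clamping rig, between its two spring pads, and let go of it. Then turn the middle body of the turnbuckle by its four arms, upper arm away from the seat and over, so that both jaws draw in together, until both spring pads are pressed in about half way by the module. Leave the meter, screwdriver and spray can where they are.

Things in the scene. Friction and masses are not known exactly. Their poses are not given: they have to be found in the camera images.
- rig: Clamping rig, fixed on the bench, to the left or right: aluminium base 240 (x) x 270 (y) x 16 mm, origin under its centre, z up. Turnbuckle along y at x = +60 mm; seat at x = -60 mm. Two jaw carriages, mirror images, slide along y; each has a post at x = 60 mm (26 mm wide, top 132 mm up, 65 mm or more from the middle) that holds one threaded rod of the turnbuckle
- seat (a point): Middle of the top of the blue seat, 70 x 70 mm, 30 mm above the bench; axes as the rig's (y runs from pad to pad). The module's 90 mm length goes along y and overhangs the seat 10 mm at each end
- sleeve_mid (a point): Middle of the turnbuckle on its turning axis, 115 mm above the bench; axes as the rig's, not turning with it. Brass body 112 mm long along y, 32 mm thick; at its middle (y = 0) four arms, 90 degrees apart, stand out square to y: steel bars 12 mm thick with orange 15 mm ball ends, tips 63 mm from the axis
- sleeve (a joint): Turn of the turnbuckle about the rig's +y axis (rad, -0.2 to 8.2, starts 0 to 1.6). At 0 the arms point up, down, +x and -x of the rig, and each pad's face is 58 mm from the middle; as it grows the upper arm goes towards +x (away from the seat) and down, and each jaw draws in 3 mm per rad. Friction about 0.18 N m; stays where it is left
- pad_left (a joint): Press-in of the +y spring pad into its jaw (m): 0 free, 0.008 bottomed; spring 3 N per mm. The orange stem between pad and jaw shortens from 12 to 4 mm
- pad_right (a joint): The same for the -y pad
- padface_left (a point): Middle of the +y pad's clamping face (black, 44 mm wide in x, 34 mm high, 22 mm above the seat's top); moves with jaw and pad; axes as the rig's. The jaw plate behind it is 60 mm wide in x, 12 mm thick, top 73 mm above the bench, its inner face 20 mm behind the free pad's face
- padface_right (a point): The same for the -y pad
- module_mid (a point): Circuit module, 0.2 to 0.4 kg: green box with white top, 60 (x) x 90 (y) x 45 mm high, starts upright on the blue mat. This point is its centre, 22.5 mm above its underside, z up. On its top a black grip rib, 16 mm thick in y, 50 mm long in x, 34 mm high (top 56.5 mm above this point), in the middle
- module: The same module; origin at the centre of its underside
- mat: Blue mat, 280 (x) x 210 (y) x 4 mm, fixed; origin under its centre. Carries the module (nearer the robot) and the meter (farther)
- meter: Yellow multimeter lying flat, 70 (x) x 140 (y) x 42 mm, on the far half of the mat; origin under its centre; leave alone
- driver: Screwdriver, 180 mm, lying on the far part of the bench; leave alone
- cleaner: Spray can, 52 mm across, 150 mm high, standing on the far part of the bench; leave alone
There are look-alikes about, which are no part of the job. Leave any purple look-alike of the module alone.

How it is judged:
By the outcome, as a careful person would: the job done as asked, in the order asked, and still so for the second after the job is handed in, with the robot touching nothing.
It also fails if it takes over 72 s, if anything falls off the work surface, if the arm or the gripper's body presses on something with over 40 N, if the wrist force passes 120 N, or if a joint passes its speed limit or range.

## Working session

There is one attempt and no reset: what is moved stays moved. The work goes in short steps, Python scripts to look and compute and a shell command to move; the robot and the scene stay as the last step left them, time stands still between calls to the robot, and variables do not carry over. Pictures are saved under pics/ and viewed, at most 10 in all, crops included, and the job is handed in when it is done.

```bash
ls; mkdir -p pics; python3 - <<'E'
from bench import r
import cv2,numpy as np
s=r.read_state(); print({k:np.round(v,3).tolist() for k,v in s.items()})
for n in("scene","top"):
    c=r.camera(n); print(n,c["vfov"],c["cx"],c["cy"],c["eye"],c["attitude"])
    cv2.imwrite(f"pics/{n}0.png",c["image"][:,:,::-1])
E
```

```text
pics
{'time': 0.0, 'joint_positions': [1.139, 0.333, -0.065, 1.461, 0.022, 1.35, -0.089], 'joint_vel': [-0.001, 0.001, 0.0, 0.0, 0.001, -0.0, 0.001], 'joint_torque': [-0.0, -62.326, 0.025, -38.989, -0.061, 0.04, 0.0], 'ee_pos': [0.248, -0.573, 0.222], 'eef_rot': [0.979, 0.203, -0.0, -0.001], 'ft_force': [-0.397, 0.253, -0.917], 'torque': [0.02, -0.053, -0.02], 'grip_force': 0.0, 'width': 0.087}
scene 55.57016624367065 307.99195763935313 237.91533320270807 [ 1.11849661 -0.56140137  0.7787799 ] [ 0.83593043  0.34286095 -0.15911554 -0.39793081]
top 49.78641080203751 312.8121667463492 233.22813444998772 [0.46078412 0.04237746 1.32350185] [-0.70488832  0.70772164 -0.03195355  0.03523505]
```

View pics/scene0.png

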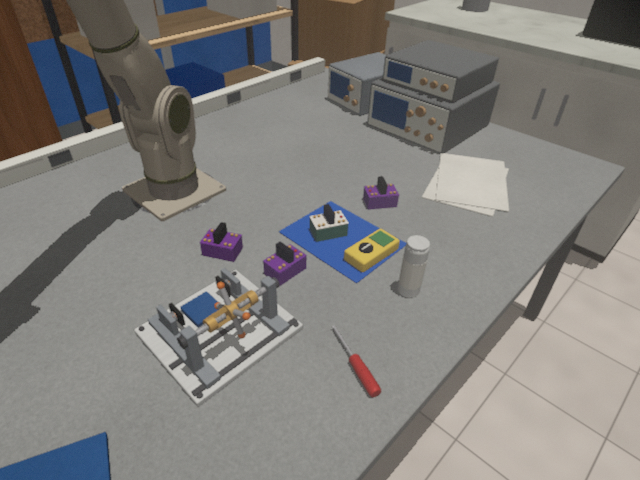

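View pics/top0.png

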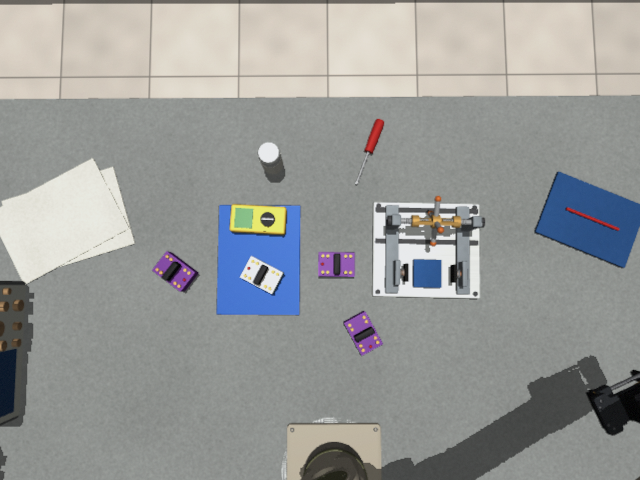

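The top view shows the green/white module on the blue mat at (262,275). There are purple look-alikes at (176,271), (337,264) and (362,332). Only the first has a white top and sits on the mat nearer the robot than the meter, so it is the one meant. The rig is at about (427,250) and its seat at (427,274).

```bash
cat > h.py <<'E'
from bench import r
import cv2,numpy as np
from scipy.spatial.transform import Rotation as R
def ray(c,uv):
    f=240/np.tan(np.radians(c["vfov"]/2)); uv=np.atleast_2d(uv).astype(float)
    d=np.c_[(uv[:,0]-c["cx"])/f,(uv[:,1]-c["cy"])/f,np.ones(len(uv))]
    return R.from_quat(c["attitude"]).apply(d)
def plane(c,uv,z):
    d=ray(c,uv); e=np.array(c["eye"]); return e+d*((z-e[2])/d[:,2])[:,None]
def proj(c,p):
    f=240/np.tan(np.radians(c["vfov"]/2))
    q=R.from_quat(c["attitude"]).inv().apply(np.atleast_2d(p)-np.array(c["eye"]))
    return np.c_[q[:,0]/q[:,2]*f+c["cx"],q[:,1]/q[:,2]*f+c["cy"]]
def blobs(c,lo,hi,box,z,amin=20,verbose=1):
    x0,y0,x1,y1=box; hsv=cv2.cvtColor(c["image"],cv2.COLOR_RGB2HSV)
    m=np.zeros((480,640),np.uint8); m[y0:y1,x0:x1]=cv2.inRange(hsv,lo,hi)[y0:y1,x0:x1]
    out=[]
    for k in cv2.findContours(m,cv2.RETR_EXTERNAL,cv2.CHAIN_APPROX_NONE)[0]:
        if cv2.contourArea(k)<amin: continue
        b=cv2.boxPoints(cv2.minAreaRect(k)); w=plane(c,b,z)
        e1=w[1]-w[0]; e2=w[2]-w[1]; L=e1 if np.linalg.norm(e1)>np.linalg.norm(e2) else e2
        a=(np.degrees(np.arctan2(L[1],L[0])))%180
        o=dict(px=b.mean(0).round(1),area=cv2.contourArea(k),xyz=w.mean(0).round(4),size=sorted([np.linalg.norm(e1).round(4),np.linalg.norm(e2).round(4)]),long_deg=round(a,1))
        out.append(o)
        if verbose: print(o)
    return out
E
python3 - <<'E'
from h import *
c=r.camera("top")
print("module top");blobs(c,(0,0,150),(179,60,255),(225,245,295,305),.049,100)
print("rib");blobs(c,(0,0,0),(179,255,60),(240,255,285,295),.083)
print("seat");blobs(c,(100,100,30),(125,255,255),(400,250,455,295),.030)
print("base");blobs(c,(0,0,190),(179,40,255),(365,195,490,305),.016,200)
print("orange");blobs(c,(5,150,100),(18,255,255),(370,190,490,305),.115,5)
im=c["image"][:,:,::-1]
a=cv2.resize(im[190:305,365:490],None,fx=4.8,fy=4.8,interpolation=cv2.INTER_CUBIC)[:552,:600]
b=cv2.resize(im[240:310,230:295],(200,215),interpolation=cv2.INTER_CUBIC)
o=np.zeros((552,800,3),np.uint8);o[:a.shape[0],:600]=a;o[:215,600:]=b;cv2.imwrite("pics/crop1.png",o)
E
```

```text
module top
{'px': array([260.9, 274.5], dtype=float32), 'area': 853.0, 'xyz': array([0.481 , 0.1761, 0.049 ]), 'size': [np.float64(0.0609), np.float64(0.0899)], 'long_deg': np.float64(62.3)}
rib
{'px': array([260.3, 274.6], dtype=float32), 'area': 109.5, 'xyz': array([0.4802, 0.1739, 0.083 ]), 'size': [np.float64(0.0159), np.float64(0.0471)], 'long_deg': np.float64(151.1)}
seat
{'px': array([426.5, 273.5], dtype=float32), 'area': 705.0, 'xyz': array([ 0.4822, -0.2347,  0.03  ]), 'size': [np.float64(0.0671), np.float64(0.0674)], 'long_deg': np.float64(89.8)}
base
{'px': array([426.4, 249.7], dtype=float32), 'area': 3726.0, 'xyz': array([ 0.5433, -0.2387,  0.016 ]), 'size': [np.float64(0.2375), np.float64(0.2725)], 'long_deg': np.float64(88.7)}
orange
{'px': array([432.3, 243.3], dtype=float32), 'area': 5.5, 'xyz': array([ 0.5511, -0.2318,  0.115 ]), 'size': [np.float64(0.0046), np.float64(0.0119)], 'long_deg': np.float64(75.6)}
{'px': array([440. , 229.5], dtype=float32), 'area': 20.0, 'xyz': array([ 0.5835, -0.2507,  0.115 ]), 'size': [np.float64(0.0115), np.float64(0.0118)], 'long_deg': np.float64(134.3)}
{'px': array([437.5, 198. ], dtype=float32), 'area': 15.5, 'xyz': array([ 0.6583, -0.2468,  0.115 ]), 'size': [np.float64(0.0095), np.float64(0.0118)], 'long_deg': np.float64(89.7)}
```

View pics/crop1.png

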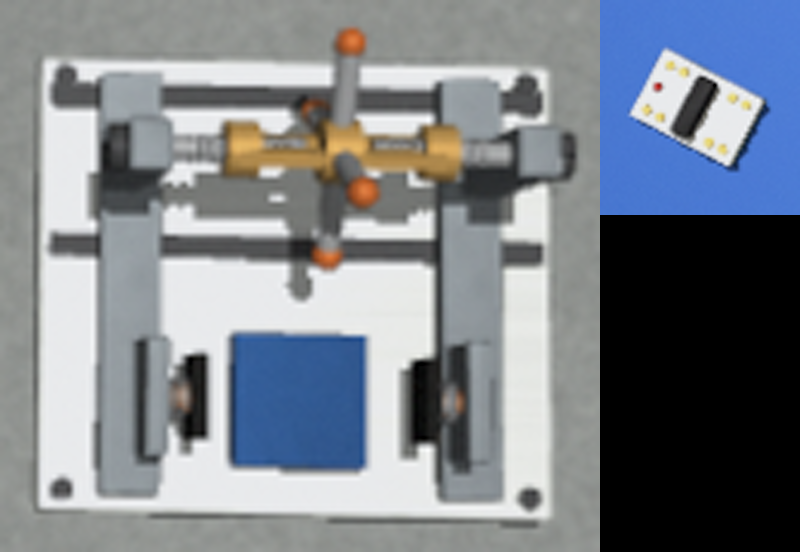

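The crop confirms it: white top, black rib, on the blue mat. On the rig, one arm's ball stands up near (440,230) px. I'll go above the module.

```bash
cat >> h.py <<'E'
def togo(p,ydeg=None):
    "shift in tool axes (mm) and turn (deg) to TCP p with tool y along world angle ydeg"
    s=r.read_state(); T=R.from_quat(s["eef_rot"]); M=T.as_matrix()
    d=1000*M.T@(np.array(p)-s["ee_pos"]); a=np.degrees(np.arctan2(M[1,1],M[0,1]))
    t=0 if ydeg is None else -((ydeg-a+180)%360-180)
    print("shift",d.round(1),"turn",round(t,1),"yaw now",a.round(1),"tool z",M[:,2].round(3))
E
python3 - <<'E'
from h import *
togo((.4805,.175,.17),62.0)
c=r.camera("top")
for z in(.17,.16): print(z,plane(c,[(440,229.7),(437.5,198),(433,243.5)],z).round(4))
b=np.array([.5433,-.2387,0])
R_=R.from_euler("z",-1.3,degrees=True)
for th in(0,.4,.8,1.1,1.2,1.3,1.4,1.5):
    P=[b+R_.apply([.06+.0555*np.sin(th+k*np.pi/2),0,.115+.0555*np.cos(th+k*np.pi/2)]) for k in range(4)]
    print(th,proj(c,P).round(1).tolist())
E
```

```text
shift [ 510.5 -594.3   52.5] turn -128.6 yaw now -66.6 tool z [-0.     0.001 -1.   ]
0.17 [[ 0.5775 -0.2373  0.17  ]
 [ 0.6493 -0.2336  0.17  ]
 [ 0.5466 -0.2208  0.17  ]]
0.16 [[ 0.5785 -0.2397  0.16  ]
 [ 0.6509 -0.236   0.16  ]
 [ 0.5473 -0.2231  0.16  ]]
0 [[441.0, 218.2], [435.2, 197.8], [430.0, 223.8], [435.3, 244.7]]
0.4 [[440.5, 209.0], [433.1, 201.1], [430.5, 232.4], [437.5, 242.1]]
0.8 [[439.1, 201.8], [431.4, 207.3], [431.6, 239.4], [439.4, 236.0]]
1.1 [[437.7, 198.6], [430.6, 213.3], [432.9, 243.0], [440.4, 229.7]]
1.2 [[437.2, 198.0], [430.4, 215.5], [433.4, 243.8], [440.6, 227.3]]
1.3 [[436.6, 197.6], [430.2, 217.7], [433.9, 244.3], [440.8, 224.9]]
1.4 [[436.1, 197.5], [430.1, 220.0], [434.4, 244.7], [440.9, 222.5]]
1.5 [[435.6, 197.6], [430.1, 222.2], [435.0, 244.8], [441.0, 220.0]]
```

θ is about 1.1 rad, and the rig pose fits the arm positions.

```bash
python3 -m crank '[[[510,-594,52,-128.6,1],[510,-594,52,-128.6,1],[510,-594,52,-128.6,1],[510,-594,52,-128.6,1],[510,-594,52,-128.6,1],[510,-594,52,-128.6,1],[510,-594,52,-128.6,1],[510,-594,52,-128.6,1],[510,-594,52,-128.6,1],[510,-594,52,-128.6,1],[510,-594,52,-128.6,1],[510,-594,52,-128.6,1],[510,-594,52,-128.6,1],[510,-594,52,-128.6,1],[510,-594,52,-128.6,1],[510,-594,52,-128.6,1],[510,-594,52,-128.6,1],[510,-594,52,-128.6,1],[510,-594,52,-128.6,1],[510,-594,52,-128.6,1]]]' 20
python3 - <<'E'
from h import *
togo((.4805,.175,.17),62.0)
c=r.camera("wrist"); print(c["eye"],c["attitude"])
cv2.imwrite("pics/w1.png",c["image"][:,:,::-1])
blobs(c,(0,0,140),(179,60,255),(0,0,640,480),.049,3000)
blobs(c,(0,0,0),(179,255,50),(0,0,640,480),.083,1000)
E
```

```text
time: 2.2
ee_pos: [0.4804, 0.1728, 0.1706]
eef_rot: [0.243, 0.97, -0.0, 0.0]
ft_force: [0.2, 0.3, 0.8]
width: 0.0869
grip_force: 0.0
shift [1.  1.9 0.6] turn -0.1 yaw now 61.9 tool z [ 0.    -0.001 -1.   ]
[0.42047596 0.20434771 0.33302221] [0.85093418 0.50989483 0.06500175 0.10813444]
{'px': array([247. , 348.5], dtype=float32), 'area': 3210.5, 'xyz': array([0.5464, 0.0576, 0.049 ]), 'size': [np.float64(0.0455), np.float64(0.0991)], 'long_deg': np.float64(61.9)}
{'px': array([326.4, 230. ], dtype=float32), 'area': 5914.0, 'xyz': array([0.4814, 0.1761, 0.049 ]), 'size': [np.float64(0.0608), np.float64(0.0897)], 'long_deg': np.float64(62.7)}
{'px': array([112.6, 215.3], dtype=float32), 'area': 25474.0, 'xyz': array([0.3934, 0.0248, 0.049 ]), 'size': [np.float64(0.1317), np.float64(0.2578)], 'long_deg': np.float64(31.6)}
{'px': array([367.5, 147. ], dtype=float32), 'area': 65723.5, 'xyz': array([0.4467, 0.2323, 0.049 ]), 'size': [np.float64(0.2363), np.float64(0.3943)], 'long_deg': np.float64(61.9)}
{'px': array([496.5, 459. ], dtype=float32), 'area': 1252.0, 'xyz': array([0.7344, 0.2157, 0.083 ]), 'size': [np.float64(0.0382), np.float64(0.0454)], 'long_deg': np.float64(160.0)}
{'px': array([532. , 388.8], dtype=float32), 'area': 6245.0, 'xyz': array([0.6788, 0.269 , 0.083 ]), 'size': [np.float64(0.0366), np.float64(0.1794)], 'long_deg': np.float64(62.4)}
{'px': array([500.3, 338.6], dtype=float32), 'area': 1828.0, 'xyz': array([0.6211, 0.2618, 0.083 ]), 'size': [np.float64(0.0422), np.float64(0.0789)], 'long_deg': np.float64(81.4)}
{'px': array([225.5, 384.5], dtype=float32), 'area': 42710.5, 'xyz': array([0.5583, 0.0374, 0.083 ]), 'size': [np.float64(0.1923), np.float64(0.3538)], 'long_deg': np.float64(61.9)}
```

View pics/w1.png

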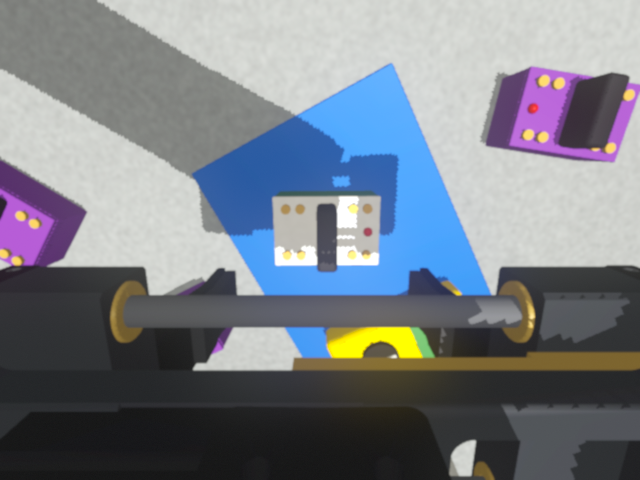

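The wrist view shows the module centred at (326,230) with the rib vertical, between the fingers. Its centre is (0.481,0.176) at 62.5°. Descend and grip.

```bash
python3 -m crank '[[[1,3,50,-0.5,1],[1,3,90,-0.5,1],[1,3,116,-0.5,1],[1,3,116,-0.5,1],[1,3,116,-0.5,1],[1,3,116,-0.5,-1],[1,3,116,-0.5,-1],[1,3,116,-0.5,-1],[1,3,116,-0.5,-1],[1,3,116,-0.5,-1],[1,3,116,-0.5,-1],[1,3,116,-0.5,-1],[1,3,116,-0.5,-1],[1,3,116,-0.5,-1]]]' 35
python3 - <<'E'
from h import *
s=r.read_state();print(s["width"],s["ee_pos"],s["grip_force"])
E
```

```text
time: 3.65
ee_pos: [0.4808, 0.1774, 0.0545]
eef_rot: [0.237, 0.971, -0.0, -0.0]
ft_force: [0.5, -0.5, 0.5]
width: 0.0232
grip_force: 0.0
0.023238541278164455 [0.48082851 0.17737093 0.05448811] 0.0
```

```bash
python3 -m crank '[[[0,0,0,0,-1],[0,0,0,0,-1],[0,0,0,0,-1],[0,0,0,0,-1],[0,0,-20,0,-1],[0,0,-60,0,-1],[0,0,-100,0,-1],[0,0,-140,0,-1],[0,0,-140,0,-1],[0,0,-140,0,-1]]]'
python3 - <<'E'
from h import *
b=np.array([.5433,-.2387,0]); R_=R.from_euler("z",-1.3,degrees=True)
p=b+R_.apply([-.06,0,0]); print(p)
togo((.4825,-.2365,.19),88.7)
E
```

```text
time: 4.65
ee_pos: [0.481, 0.1773, 0.1946]
eef_rot: [0.238, 0.971, -0.0, 0.001]
ft_force: [-0.8, -0.4, -4.8]
width: 0.0158
grip_force: 35.0
[ 0.48331544 -0.23733876  0.        ]
shift [-192.3 -366.4    4.7] turn -26.2 yaw now 62.5 tool z [ 0.001 -0.    -1.   ]
```

```bash
python3 -m crank '[[[-192,-366,0,-26.2,-1],[-192,-366,0,-26.2,-1],[-192,-366,0,-26.2,-1],[-192,-366,0,-26.2,-1],[-192,-366,0,-26.2,-1],[-192,-366,0,-26.2,-1],[-192,-366,0,-26.2,-1],[-192,-366,0,-26.2,-1],[-192,-366,0,-26.2,-1],[-192,-366,0,-26.2,-1],[-192,-366,0,-26.2,-1],[-192,-366,0,-26.2,-1],[-192,-366,0,-26.2,-1]]]'
python3 - <<'E'
from h import *
togo((.4825,-.2365,.19),88.7)
c=r.camera("wrist"); print(c["eye"])
im=c["image"][:,:,::-1].copy(); cv2.imwrite("pics/w2.png",im)
b=np.array([.5433,-.2387,0]); R_=R.from_euler("z",-1.3,degrees=True)
for x in(-1,1):
    for y in(-1,1): print("pred base corner",proj(c,b+R_.apply([x*.12,y*.135,.016])).round(1))
blobs(c,(100,100,30),(125,255,255),(0,0,640,480),.030,200)
E
```

```text
time: 5.95
ee_pos: [0.4824, -0.2344, 0.194]
eef_rot: [0.01, 1.0, 0.0, -0.0]
ft_force: [0.1, -1.3, -3.1]
width: 0.0157
grip_force: 35.0
shift [-0.2 -2.1  4. ] turn 0.1 yaw now 88.8 tool z [-0.001  0.    -1.   ]
[ 0.41457093 -0.23377964  0.35652215]
pred base corner [[180.  159.1]]
pred base corner [[458.6 159.7]]
pred base corner [[201.3 374.5]]
pred base corner [[437.3 374.7]]
{'px': array([ 62., 342.], dtype=float32), 'area': 232.5, 'xyz': array([ 0.6073, -0.5146,  0.03  ]), 'size': [np.float64(0.0147), np.float64(0.0364)], 'long_deg': np.float64(168.4)}
{'px': array([320.5, 201. ], dtype=float32), 'area': 1789.5, 'xyz': array([ 0.4619, -0.2357,  0.03  ]), 'size': [np.float64(0.025), np.float64(0.0655)], 'long_deg': np.float64(88.8)}
{'px': array([626.5, 208. ], dtype=float32), 'area': 1469.0, 'xyz': array([0.4775, 0.0596, 0.03  ]), 'size': [np.float64(0.0231), np.float64(0.1221)], 'long_deg': np.float64(11.8)}
```

View pics/w2.png

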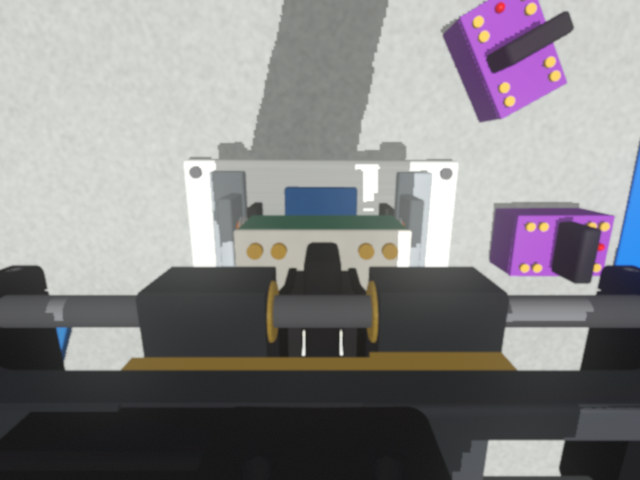

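The wrist view shows the module held straight above the seat. The blue seat edge is centred at (320,201) and the pads are free on both sides. The seat is at about (0.4835,-0.236) with yaw 88.8°. Lower now.

```bash
python3 -m crank '[[[-1,-2,40,0,-1],[-1,-2,75,0,-1],[-1,-2,95,0,-1],[-1,-2,95,0,-1],[-1,-2,95,0,-1]]]'
python3 - <<'E'
from h import *
togo((.4835,-.236,.0812),88.8)
print(r.read_state()["ft_force"])
E
```

```text
time: 6.5
ee_pos: [0.4837, -0.2375, 0.1003]
eef_rot: [0.011, 1.0, -0.0, 0.0]
ft_force: [0.4, -0.2, -2.3]
width: 0.016
grip_force: 35.0
shift [ 0.2  1.5 19.1] turn -0.0 yaw now 88.8 tool z [ 0. -0. -1.]
[ 0.36445752 -0.17291139 -2.34339781]
```

```bash
python3 -m crank '[[[0,1,10,0,-1],[0,1,16,0,-1],[0,1,18.5,0,-1],[0,1,18.5,0,-1],[0,1,18.5,0,-1]]]'
python3 - <<'E'
from h import *
s=r.read_state();print(s["ft_force"],s["ee_pos"])
E
```

```text
time: 7.0
ee_pos: [0.4834, -0.237, 0.0813]
eef_rot: [0.011, 1.0, -0.0, 0.0]
ft_force: [-1.0, 0.1, -2.3]
width: 0.0158
grip_force: 35.0
[-0.97689895  0.12579256 -2.30911485] [ 0.48343621 -0.23701613  0.08129469]
```

```bash
python3 -m crank '[[[0,0,0.5,0,-1],[0,0,1,0,-1],[0,0,1,0,-1],[0,0,1,0,-1],[0,0,1,0,-0.2],[0,0,1,0,-0.2],[0,0,1,0,-0.2],[0,0,1,0,-0.2],[0,0,1,0,-0.2]]]'
```

```text
time: 7.9
ee_pos: [0.4833, -0.2369, 0.0801]
eef_rot: [0.011, 1.0, -0.0, 0.0]
ft_force: [0.2, 0.3, -0.4]
width: 0.0342
grip_force: 0.0
```

```bash
python3 -m crank '[[[0,0,-20,0,-0.2],[0,0,-60,0,-0.2],[0,0,-105,0,-0.2],[0,0,-150,0,-1],[0,0,-170,0,-1],[0,0,-170,0,-1],[0,0,-170,0,-1]]]'
python3 - <<'E'
from h import *
t=r.camera("top");w=r.camera("wrist");s=r.camera("scene")
print("wrist white");blobs(w,(0,0,140),(179,60,255),(150,100,480,300),.075,500)
a=cv2.resize(t["image"][190:305,365:490],(400,368),interpolation=cv2.INTER_CUBIC)
b=cv2.resize(s["image"][240:400,130:310],(400,356),interpolation=cv2.INTER_CUBIC)
o=np.zeros((600,800,3),np.uint8);o[:368,:400]=a;o[:356,400:]=b;o[368:,:310]=cv2.resize(w["image"],(310,232))
cv2.imwrite("pics/p3.png",o[:,:,::-1])
E
```

```text
time: 8.6
ee_pos: [0.4832, -0.2369, 0.2498]
eef_rot: [0.011, 1.0, -0.0, 0.0]
ft_force: [-0.5, 0.2, -0.1]
width: 0.0102
grip_force: 0.0
wrist white
{'px': array([314.5, 197. ], dtype=float32), 'area': 48243.0, 'xyz': array([ 0.4664, -0.244 ,  0.075 ]), 'size': [np.float64(0.1936), np.float64(0.3025)], 'long_deg': np.float64(88.7)}
```

View pics/p3.png

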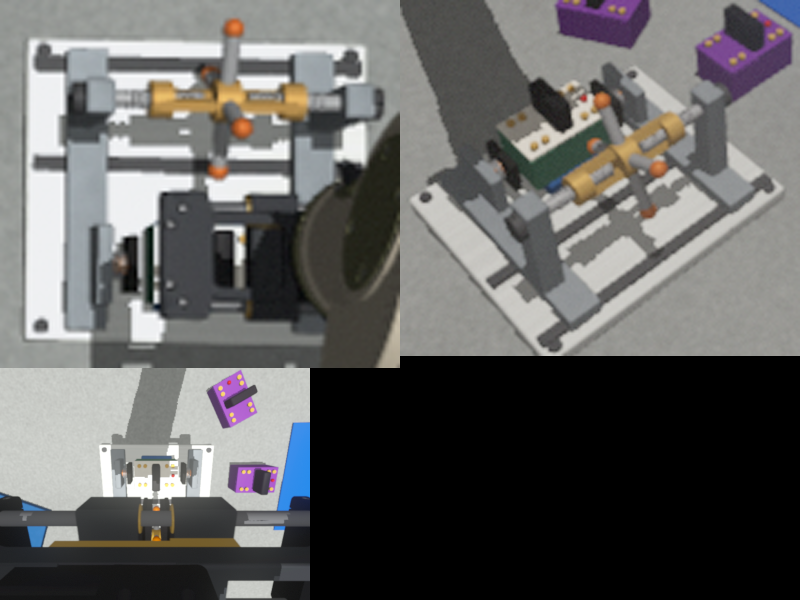

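The module sits upright on the seat between the pads, and the gripper is clear. Next I'll bring the closed fingers to the seat side of the upper arm.

```bash
python3 -m crank '[[[-40,-3,0,0,-1],[-58,-3,20,0,-1],[-58,-3,60,0,-1],[-58,-3,90,0,-1],[-58,-3,104,0,-1],[-58,-3,104,0,-1],[-65,-3,104,0,-1],[-72,-3,104,0,-1],[-80,-3,104,0,-1],[-88,-3,104,0,-1],[-96,-3,104,0,-1],[-104,-3,104,0,-1],[-112,-3,104,0,-1],[-120,-3,104,0,-1],[-128,-3,104,0,-1],[-136,-3,104,0,-1],[-143,-3,104,0,-1],[-150,-3,104,0,-1],[-150,-3,104,0,-1]]]' 30
python3 - <<'E'
from h import *
c=r.camera("scene")
cv2.imwrite("pics/p4.png",cv2.resize(c["image"][200:400,110:330],(792,600)[:2],interpolation=cv2.INTER_CUBIC)[:,:,::-1])
togo((.543,-.2405,.145),88.8)
E
```

```text
time: 10.65
ee_pos: [0.634, -0.2434, 0.1462]
eef_rot: [0.011, 1.0, -0.0, 0.0]
ft_force: [-1.8, 0.4, 0.6]
width: 0.0008
grip_force: 1.1
shift [91.   0.8  1.2] turn -0.1 yaw now 88.7 tool z [ 0.001 -0.    -1.   ]
```

View pics/p4.png

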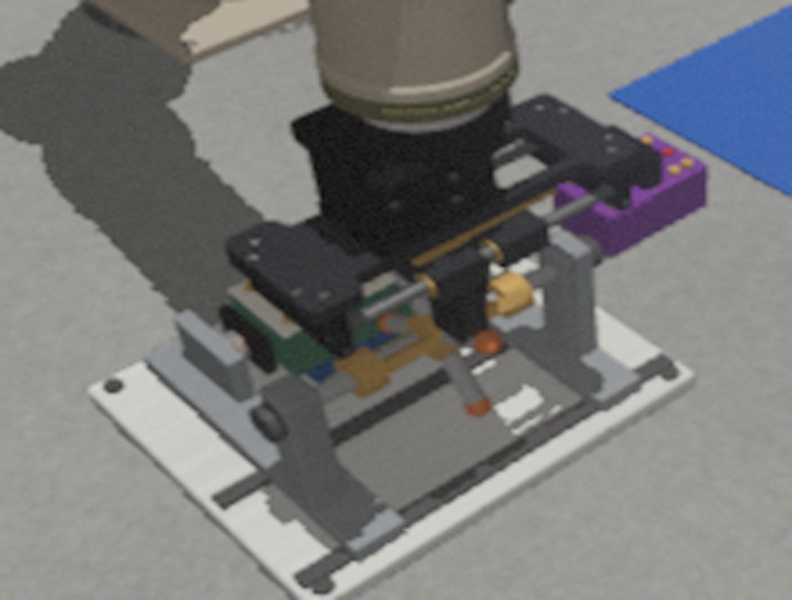

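The scene view shows the stroke worked: the pushed arm's ball is low on the far side at (487,342), and the next arm's ball is up at (395,320). Second stroke.

```bash
python3 -m crank '[[[2,1,-40,0,-1],[30,2,-65,0,-1],[70,2,-65,0,-1],[94,2,-60,0,-1],[94,2,-30,0,-1],[94,2,-4,0,-1],[94,2,1,0,-1],[94,2,1,0,-1],[84,2,1,0,-1],[74,2,1,0,-1],[66,2,1,0,-1],[58,2,1,0,-1],[50,2,1,0,-1],[42,2,1,0,-1],[34,2,1,0,-1],[26,2,1,0,-1],[18,2,1,0,-1],[10,2,1,0,-1],[3,2,1,0,-1],[3,2,1,0,-1]]]'
python3 - <<'E'
from h import *
print(r.read_state()["ft_force"]);togo((.543,-.2405,.145),88.8)
E
```

```text
time: 12.7
ee_pos: [0.6314, -0.2412, 0.1452]
eef_rot: [0.011, 1.0, -0.0, 0.0]
ft_force: [-1.4, -0.8, 1.5]
width: 0.0004
grip_force: 1.0
[-1.38478568 -0.82885859  1.4646292 ]
shift [88.4 -1.2  0.1] turn -0.1 yaw now 88.7 tool z [ 0.001 -0.    -1.   ]
```

```bash
python3 -m crank '[[[2,0,-40,0,-1],[30,0,-65,0,-1],[70,0,-65,0,-1],[110,0,-60,0,-1],[130,0,-60,0,-1],[130,0,-60,0,-1]]]'
python3 - <<'E'
from h import *
b=np.array([.5433,-.2387,0]); R_=R.from_euler("z",-1.3,degrees=True)
for n,box in(("top",(395,180,470,260)),("scene",(190,270,290,370))):
    c=r.camera(n); print(n); blobs(c,(3,150,100),(18,255,255),box,.115,4)
    for th in(3.9,4.0,4.1,4.2,4.3):
        P=[b+R_.apply([.06+.0555*np.sin(th+k*np.pi/2),0,.115+.0555*np.cos(th+k*np.pi/2)]) for k in range(4)]
        print(th,proj(c,P).round(1).tolist())
E
```

```text
time: 13.3
ee_pos: [0.4987, -0.2393, 0.2059]
eef_rot: [0.012, 1.0, -0.001, 0.0]
ft_force: [0.4, -0.8, 0.3]
width: 0.0001
grip_force: 0.0
top
{'px': array([432., 243.], dtype=float32), 'area': 6.0, 'xyz': array([ 0.5519, -0.2311,  0.115 ]), 'size': [np.float64(0.0047), np.float64(0.0094)], 'long_deg': np.float64(89.8)}
{'px': array([440. , 231.5], dtype=float32), 'area': 20.0, 'xyz': array([ 0.5788, -0.2505,  0.115 ]), 'size': [np.float64(0.0115), np.float64(0.0118)], 'long_deg': np.float64(134.3)}
{'px': array([438., 199.], dtype=float32), 'area': 15.0, 'xyz': array([ 0.6559, -0.2479,  0.115 ]), 'size': [np.float64(0.0094), np.float64(0.0095)], 'long_deg': np.float64(178.4)}
3.9 [[431.5, 238.8], [439.2, 236.8], [439.3, 202.4], [431.6, 206.6]]
4.0 [[431.8, 240.2], [439.6, 234.9], [438.9, 201.1], [431.2, 208.4]]
4.1 [[432.3, 241.5], [440.0, 232.8], [438.4, 199.9], [430.9, 210.4]]
4.2 [[432.7, 242.6], [440.3, 230.6], [437.9, 198.9], [430.7, 212.5]]
4.3 [[433.2, 243.4], [440.5, 228.3], [437.4, 198.2], [430.4, 214.6]]
scene
{'px': array([245., 313.], dtype=float32), 'area': 26.5, 'xyz': array([ 0.6266, -0.2252,  0.115 ]), 'size': [np.float64(0.0115), np.float64(0.0152)], 'long_deg': np.float64(140.2)}
{'px': array([218.8, 284.1], dtype=float32), 'area': 25.0, 'xyz': array([ 0.5283, -0.2132,  0.115 ]), 'size': [np.float64(0.0141), np.float64(0.0155)], 'long_deg': np.float64(161.1)}
3.9 [[221.8, 313.8], [216.6, 285.8], [241.7, 307.2], [245.9, 335.4]]
4.0 [[220.5, 311.4], [217.6, 285.5], [243.2, 309.8], [244.7, 335.4]]
4.1 [[219.2, 309.0], [218.7, 285.4], [244.6, 312.4], [243.5, 335.3]]
4.2 [[218.1, 306.7], [220.0, 285.6], [245.8, 315.0], [242.1, 334.8]]
4.3 [[217.1, 304.3], [221.4, 286.0], [246.8, 317.6], [240.7, 334.2]]
```

θ is about 4.13, and a third stroke to the same place would give about 5.70. The target is 5.67, so I'll stop around x=0.629.

```bash
python3 -m crank '[[[-38,-1,10,0,-1],[-38,-1,40,0,-1],[-38,-1,58,0,-1],[-38,-1,61,0,-1],[-46,-1,61,0,-1],[-54,-1,61,0,-1],[-62,-1,61,0,-1],[-70,-1,61,0,-1],[-78,-1,61,0,-1],[-86,-1,61,0,-1],[-94,-1,61,0,-1],[-102,-1,61,0,-1],[-110,-1,61,0,-1],[-118,-1,61,0,-1],[-124,-1,61,0,-1],[-130,-1,61,0,-1],[-130,-1,61,0,-1],[-130,-1,61,0,-1]]]'
```

```text
time: 15.2
ee_pos: [0.6307, -0.2425, 0.1448]
eef_rot: [0.011, 1.0, -0.0, 0.0]
ft_force: [-3.7, -0.5, 2.0]
width: 0.0006
grip_force: 1.5
```

```bash
python3 -m crank '[[[3,0,0,0,-1],[3,0,-40,0,-1],[30,0,-75,0,-1],[70,0,-85,0,-1],[100,0,-110,0,-1],[40,0,-160,0,-1],[0,-60,-160,0,-1],[0,-110,-160,0,-1],[0,-160,-160,0,-1],[0,-200,-160,0,-1],[0,-240,-160,0,-1],[0,-240,-160,0,-1]]]'
python3 - <<'E'
from h import *
b=np.array([.5433,-.2387,0]); R_=R.from_euler("z",-1.3,degrees=True); ims=[]
for n,box in(("top",(395,180,470,260)),("scene",(190,270,290,370))):
    c=r.camera(n); print(n); ims.append(c["image"]); blobs(c,(3,150,100),(18,255,255),box,.115,4)
    for th in(5.5,5.6,5.7,5.8):
        P=[b+R_.apply([.06+.0555*np.sin(th+k*np.pi/2),0,.115+.0555*np.cos(th+k*np.pi/2)]) for k in range(4)]
        print(th,proj(c,P).round(1).tolist())
a=cv2.resize(ims[0][190:305,365:490],(400,368),interpolation=cv2.INTER_CUBIC)
d=cv2.resize(ims[1][240:400,130:310],(400,356),interpolation=cv2.INTER_CUBIC)
o=np.zeros((370,800,3),np.uint8);o[:368,:400]=a;o[:356,400:]=d
cv2.imwrite("pics/p5.png",o[:,:,::-1])
E
```

```text
time: 16.4
ee_pos: [0.6226, -0.4887, 0.302]
eef_rot: [0.014, 1.0, -0.001, -0.001]
ft_force: [0.4, -0.2, 0.4]
width: 0.0004
grip_force: 0.0
top
{'px': array([431.8, 242.8], dtype=float32), 'area': 6.5, 'xyz': array([ 0.5523, -0.2306,  0.115 ]), 'size': [np.float64(0.0063), np.float64(0.0102)], 'long_deg': np.float64(75.6)}
{'px': array([440. , 231.5], dtype=float32), 'area': 19.0, 'xyz': array([ 0.5788, -0.2505,  0.115 ]), 'size': [np.float64(0.0115), np.float64(0.0118)], 'long_deg': np.float64(134.3)}
{'px': array([438., 199.], dtype=float32), 'area': 14.5, 'xyz': array([ 0.6559, -0.2479,  0.115 ]), 'size': [np.float64(0.0094), np.float64(0.0095)], 'long_deg': np.float64(178.4)}
5.5 [[439.3, 236.3], [439.2, 202.0], [431.5, 207.1], [431.6, 239.2]]
5.6 [[439.7, 234.3], [438.7, 200.7], [431.1, 209.0], [432.0, 240.6]]
5.7 [[440.1, 232.2], [438.3, 199.6], [430.8, 211.0], [432.4, 241.8]]
5.8 [[440.3, 230.0], [437.8, 198.7], [430.6, 213.1], [432.8, 242.9]]
scene
{'px': array([245., 313.], dtype=float32), 'area': 24.0, 'xyz': array([ 0.6266, -0.2252,  0.115 ]), 'size': [np.float64(0.0121), np.float64(0.0134)], 'long_deg': np.float64(175.2)}
{'px': array([218.7, 284.4], dtype=float32), 'area': 20.5, 'xyz': array([ 0.5289, -0.2139,  0.115 ]), 'size': [np.float64(0.0112), np.float64(0.0142)], 'long_deg': np.float64(161.1)}
5.5 [[216.8, 285.7], [242.2, 307.9], [245.6, 335.4], [221.4, 313.1]]
5.6 [[217.9, 285.4], [243.6, 310.6], [244.4, 335.4], [220.1, 310.7]]
5.7 [[219.1, 285.4], [244.9, 313.2], [243.1, 335.2], [218.9, 308.3]]
5.8 [[220.4, 285.7], [246.1, 315.8], [241.7, 334.7], [217.8, 306.0]]
```

View pics/p5.png

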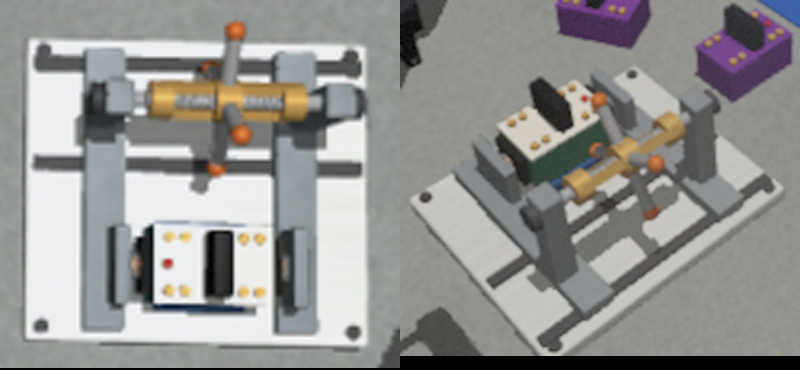

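θ is about 5.7, so each pad should be pressed about 4 mm. I'll check the module's centring and squareness numerically.

```bash
python3 - <<'E'
from h import *
c=r.camera("top")
print("white top");
for lo in(150,200): blobs(c,(0,0,lo),(179,50,255),(408,257,451,287),.075,100)
print("rib");blobs(c,(0,0,0),(179,255,60),(424,255,442,292),.109,30)
im=c["image"]
print(im[273,392:470].mean(1).astype(int).tolist())
p=lambda x,y,z:(np.array([.5433,-.2387,0])+R.from_euler("z",-1.3,degrees=True).apply([x,y,z]))
for y,z in((.073,.073),(.061,.073),(.045,.069),(.045,.075),(-.045,.075),(-.061,.073),(-.073,.073)): print(y,proj(c,p(-.06,y,z)).round(1))
E
```

```text
white top
{'px': array([429. , 271.5], dtype=float32), 'area': 808.5, 'xyz': array([ 0.4863, -0.2312,  0.075 ]), 'size': [np.float64(0.0696), np.float64(0.1012)], 'long_deg': np.float64(89.8)}
{'px': array([428.5, 271.5], dtype=float32), 'area': 749.0, 'xyz': array([ 0.4863, -0.23  ,  0.075 ]), 'size': [np.float64(0.0696), np.float64(0.0988)], 'long_deg': np.float64(89.8)}
rib
{'px': array([433., 272.], dtype=float32), 'area': 144.5, 'xyz': array([ 0.4843, -0.233 ,  0.109 ]), 'size': [np.float64(0.0187), np.float64(0.0467)], 'long_deg': np.float64(178.5)}
[155, 159, 160, 159, 157, 156, 109, 57, 45, 131, 161, 160, 156, 126, 145, 131, 77, 39, 37, 34, 27, 215, 238, 206, 145, 132, 174, 228, 237, 237, 238, 238, 238, 238, 237, 238, 174, 68, 12, 10, 48, 57, 54, 48, 42, 35, 211, 236, 237, 237, 236, 236, 236, 236, 236, 236, 236, 236, 154, 42, 35, 101, 121, 79, 58, 141, 159, 154, 152, 122, 137, 147, 219, 234, 233, 233, 233, 232]
0.073 [[401.1 272.1]]
0.061 [[406.1 272.2]]
0.045 [[412.4 272.4]]
0.045 [[412.9 272.3]]
-0.045 [[450.3 273. ]]
-0.061 [[456.8 273.2]]
-0.073 [[461.8 273.3]]
```

Jaw plates, module edges and rib all match the predicted 4 mm press, with the module centred and square. Handing in.

```bash
python3 -c "
from bench import r
print(r.close_job())"
```

```text
the job is handed in; nothing more can be done
None
```

I handed the job in: the module is upright and square on the seat, the turnbuckle is at about 5.7 rad, and both pads are pressed in about 4 mm, with the gripper clear of everything; the camera check agrees, but no verdict came back.

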